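# Weigh a clay form on the studio scale

### The arm

A 7-joint arm with a two-finger parallel gripper is mounted at the origin on the work surface. World frame = base frame: x ahead of the robot, y to its left, z up, the work surface at z = 0. Lengths are in mm, angles in rad, forces in N, time in s.
With the tool pointing down it reaches from about 350 to 900 mm from the base axis. Payload 8.1 kg.
Tool frame: the origin (TCP) lies at the very end of the fingers, on their centre line; the grasp point (between the pads) lies 19 mm behind it; z points along the fingers, y is the line along which they close (so a half turn about z gives the same grasp; the last joint's range is limited). The gripper opens to 85 mm and grips with 20 to 120 N. Pads are 22 mm wide; open, the fingers measure 114 mm over their backs; the gripper's body (76 mm by 85 mm) begins 54 mm behind the grasp point. The pads swing forward as they close: fully open they stand 13 mm farther back than shut.
Start: joints at [1.189, 0.434, 0.025, 1.573, -0.012, 1.134, -0.075], TCP at [171.977, -600.888, 193.823] pointing down, gripper open.
Joint ranges: [-2.62, 2.62], [-0.44, 2.09], [-1.27, 1.32], [0.08, 2.57], [-1.32, 4.46], [0.12, 2], [-2.74, 2.74]. Speed limits (rad/s): [2.22, 2.22, 3.01, 3.01, 3.14, 3.14, 3.14].

### API

Orientations are given as a rotation vector (axis times angle).
In Python, from station import sensors, capture, camera_info, workorder gives the robot as it stands. The module is installed in compiled form; this text tells all that it offers.
- The arm moves only by the shell command python3 -m handwheel 'ROWS'. ROWS is a JSON object of lists of equal length, an entry for each row: "claw": the opening, from 0 (shut) to 1 (fully open); "delta_pos": the shift along the tool's x, y, z in units of 0.03 m (1.0 is 0.03 m), a list of three; "rotation": the turn, a rotation vector about the tool's x, y, z in units of 5 degrees (1.0 is 5 degrees), a list of three. A call has 1 to 20 rows; each row shifts and turns the commanded pose from where the row before left it, along the tool's axes as they then stand; what a row does not reach is not made up. A row lasts 1/10 s, in which the tool goes at most 50 mm and 8.59 degrees, less where a joint would pass 70% of its speed; a pose out of reach is approached as far as the arm can. A call with a number of a shift or a turn outside -1 to 1 is refused whole. A call with a gripper value outside its range is refused whole. The fingers move at their own pace and stop on an object; the grip force is fixed at half the most. Time passes only in rows, so rows that do not move let the fingers close. It gives the time, the measured TCP pose, the force, the opening and the grip force at its end, in the units of the state.
- sensors.observe(): the state, without advancing time (a new reading comes with each control period).
- capture(name): name is "side" or "top"; returns the picture (400x640x3 uint8, red, green, blue); there is no depth.
- camera_info(name): a dict with "fx", "fy", "cx", "cy" (pixels), "position" and "rotation" of the camera in the world. Camera axes: x right, y down, z forward; pixel columns grow to the right and rows downward; lengths in mm; the calibration is good to about 2 mm. A picture is of the moment at which its call begins. camera_info takes no time and is no camera call.
- workorder.sign_off(): hands the job in; it is judged then, once.
The state is a dict: "time": time; "joint_pos": joint angles; "qd": joint speeds; "joint_efforts": joint torques, N m; "tool_pos": TCP position; "tool_rot": TCP orientation; "ft_force": force on the tool from outside, world axes, zero at the start; "ft_torque": the same for the moment, N m; "finger_gap": opening from 0.0 (shut) to 1.0 (fully open); "gripper_force": force on a finger pad.
Only numpy, scipy, OpenCV 4.12 (cv2) and the standard library are available. Lean on these libraries where they do the work, as an engineer would, in place of code of your own. Each camera call takes 0.05 s, during which the arm holds its last target. There are 200 camera calls.

### The job

Weigh the grey-beige clay form and record it: on the scale's sloping keypad press the green key to wake the scale, then the yellow key to tare out the still empty cradle, then move the clay form from its foam stand into the wooden cradle on the scale, setting it down gently, and once you have let go of it press the blue key to record the weight. Press every key fully down and let it come up again before the next one, and press them only at their turn; leave the white key alone. Do not push about the red form or the other things on the bench.

Things in the scene. Friction and masses are not known exactly. Their poses are not given: they have to be found in the camera images.
- clay_form: raw grey-beige clay form, peanut-shaped, round about its x axis, 170 mm long; origin on the axis at mid-length. Radius 35 mm on its two lobes (25 to 57 mm from the middle), 26 mm (52 mm across) at the waist in the middle, about 20 mm long. About 0.45 kg. Either end may lead. It lies level in one of the two foam bench stands
- cradle_rest (a point): where the form's centre lies when home in the wooden V-cradle screwed to the scale pan: x along the cradle (the form's axis lies along it), z up, 62 mm above the pan, 112 mm above the table. Two V-ribs (90 degrees, 14 mm thick) stand 42 mm either side of the middle under the lobes, tops 10 mm below the axis; between them fingers have room beside the waist down to 50 mm below the axis
- scale: bench platform scale, fixed to the table: steel pan 220 mm (x) by 260 mm (y), its top 50 mm above the table; origin on the table under its centre. It carries the wooden V-cradle
- stand_a: cream foam bench stand holding the clay form, same shape as the scale's cradle but standing on the table: base 150 mm (x) by 100 mm, 12 mm thick, origin under its centre; the form's axis lies along its x, 62 mm above the table. Fixed. Fingers have the same room beside the waist
- stand_b: the other cream foam bench stand, of the same shape, holding the terracotta form. Fixed
- station: fixed unit at the back: plywood riser shelf 400 mm wide (board 230 to 250 mm up, on side panels); under its front edge the scale's grey indicator: sloping panel, display above a row of four keys. Origin on the table under mid-panel, x to the back, y along the keys. Shelf front edge at x = -50 mm, 9 mm nearer the robot than the keys and 147 mm above: no room for a hand pointing straight down
- key_green (a joint): how far the green key (wakes the scale) is pressed in: 0 = up, 0.006 = fully down (6 mm travel); it springs back up when let go
- key_yellow (a joint): how far the yellow key (tare) is pressed in: 0 = up, 0.006 = fully down (6 mm travel); it springs back up when let go
- key_blue (a joint): how far the blue key (record) is pressed in: 0 = up, 0.006 = fully down (6 mm travel); it springs back up when let go
- key_white (a joint): how far the white key (units, not to be used) is pressed in: 0 = up, 0.006 = fully down (6 mm travel); it springs back up when let go
- key_green_top (a point): centre of the top face of the green key, second from the robot's left; cap 34 mm wide, 30 mm up the slope, 10 mm proud of the panel, keys 54 mm apart. z: straight out of the panel, 30 degrees from vertical, leaning to the robot (press along -z, 1.5 N to start, 5 N fully down); x: up the slope; y: along the row
- key_yellow_top (a point): centre of the top face of the yellow key, third from the robot's left; cap 34 mm wide, 30 mm up the slope, 10 mm proud of the panel, keys 54 mm apart. z: straight out of the panel, 30 degrees from vertical, leaning to the robot (press along -z, 1.5 N to start, 5 N fully down); x: up the slope; y: along the row
- key_blue_top (a point): centre of the top face of the blue key, the rightmost as the robot sees it; cap 34 mm wide, 30 mm up the slope, 10 mm proud of the panel, keys 54 mm apart. z: straight out of the panel, 30 degrees from vertical, leaning to the robot (press along -z, 1.5 N to start, 5 N fully down); x: up the slope; y: along the row
- key_white_top (a point): centre of the top face of the white key, the leftmost as the robot sees it; cap 34 mm wide, 30 mm up the slope, 10 mm proud of the panel, keys 54 mm apart. z: straight out of the panel, 30 degrees from vertical, leaning to the robot (press along -z, 1.5 N to start, 5 N fully down); x: up the slope; y: along the row
- bisque_form: bystander: terracotta-red form of the same shape, lying in the other foam stand
- foam_block: bystander: loose cream foam block 200 x 100 x 90 mm; origin under its centre
- foam_offcut: bystander: loose cream foam offcut 60 x 70 x 40 mm; origin under its centre
- knife: bystander: carving knife with a dark handle, 210 mm long, 16 mm high, lying along its x
- spatula: bystander: wooden spatula 200 mm long, 20 mm high, lying along its x
- mug: bystander: blue mug, 76 mm across, 95 mm high; origin under its centre
- bottle: bystander: white bottle with a red cap, 72 mm across, 170 mm high; origin under its centre

How it is judged (in metres and radians):
On the way, in this order (a step that is already met when the one before it is completed fails the run):
1. the green key is pressed down, alone (value of joint key_green above 0.004 m and value of joint each of key_white, key_yellow, key_blue below 0.0015 m), for 0.06 s.
2. the yellow key is pressed down, alone, while the cradle on the scale is empty (value of joint key_yellow above 0.004 m and value of joint each of key_white, key_green, key_blue below 0.0015 m and contact force between clay_form and scale below 0.1 N and distance between clay_form and cradle_rest above 0.06 m), for 0.06 s.
3. the clay form lies home in the scale's cradle, let go and at rest (x of clay_form in the frame of cradle_rest between -0.02 and 0.02 m and y of clay_form in the frame of cradle_rest between -0.007 and 0.007 m and z of clay_form in the frame of cradle_rest between -0.008 and 0.008 m and angle between the x axis of clay_form and the x axis of cradle_rest, either way round below 0.15 rad and linear speed of clay_form below 0.03 m/s and contact force between clay_form and scale above 2 N and contact force between clay_form and the fingers below 0.1 N), for 0.2 s.
4. the blue key is pressed down, alone, with the form lying free in the cradle (all of step 3 and value of joint key_blue above 0.004 m and value of joint each of key_white, key_green, key_yellow below 0.0015 m), for 0.06 s.
At the end, for the whole second after the job is handed in: The clay form lies at rest, let go, in the scale's V-cradle: centre within 20 mm along, 7 mm across and 8 mm in height of its resting place, axis within 0.15 rad of the cradle's, the scale carrying it; all four keys up again (under 1.5 mm). A key counts as pressed beyond 4 of its 6 mm (all of step 3 and value of joint each of key_white, key_green, key_yellow, key_blue below 0.0015 m); the robot touches nothing.
It fails at once if the white key is pressed (value of joint key_white above 0.003 m).
It fails at once if the blue key is pressed before the form is in the scale's cradle (value of joint key_blue above 0.003 m and distance between clay_form and cradle_rest above 0.03 m).
It fails at once if the green or yellow key is pressed with the form in the scale's cradle (value of joint any of key_green, key_yellow above 0.003 m and distance between clay_form and cradle_rest below 0.03 m).
It fails at once if the form is set down hard on the scale (over 40 N) (contact force between clay_form and scale above 40 N).
It fails at once if the red form or another bystander is moved more than 30 mm (distance of any of bisque_form, foam_block, foam_offcut, knife, spatula, mug, bottle from where it was at the start of the episode above 0.03 m).
It also fails if it takes over 70 s, if anything falls off the work surface, if the arm or the gripper's body presses on something with over 40 N, if the wrist force passes 120 N, or if a joint passes its speed limit or range.

## Working session

There is one attempt and no reset: what is moved stays moved. The work goes in short steps, Python scripts to look and compute and a shell command to move; the robot and the scene stay as the last step left them, time stands still between calls to the robot, and variables do not carry over. Pictures are saved under pics/ and viewed, at most 10 in all, crops included, and the job is handed in when it is done.

```bash
mkdir -p pics; python3 - <<'E'
from station import sensors, capture, camera_info
import cv2
s=sensors.observe();print({k:s[k] for k in("time","tool_pos","tool_rot","finger_gap")})
for n in("side","top"):
    cv2.imwrite(f"pics/{n}0.png",cv2.cvtColor(capture(n),cv2.COLOR_RGB2BGR)); print(n,camera_info(n))
E
```

```text
{'time': 0.0, 'tool_pos': array([ 171.80094143, -600.338208  ,  193.03922236]), 'tool_rot': array([-3.10961570e+00, -4.36226285e-01,  5.41655705e-04]), 'finger_gap': 0.9977325324248102}
side {'fx': 387.04475474605965, 'fy': 387.04475474605965, 'cx': 311.47690327662707, 'cy': 194.93720432122743, 'position': array([ 30.14455122, 747.06242059, 876.90491258]), 'rotation': array([-0.82183141,  2.53483953, -1.13838936])}
top {'fx': 459.0051376589945, 'fy': 459.0051376589945, 'cx': 317.1740516962303, 'cy': 201.85175357965514, 'position': array([ 317.36190316,   20.36700866, 1422.43135277]), 'rotation': array([-2.11055499,  2.14809092, -0.19191028])}
```

View pics/side0.png

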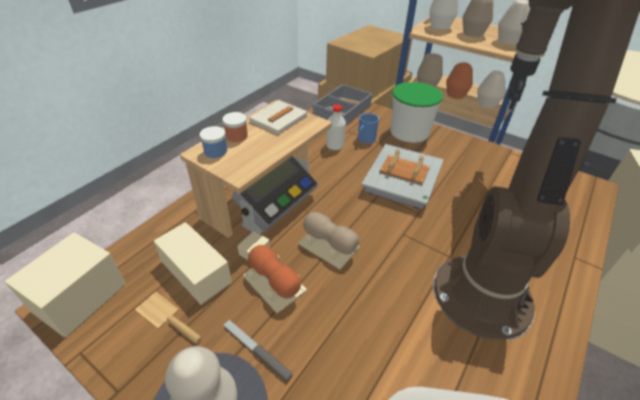

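View pics/top0.png

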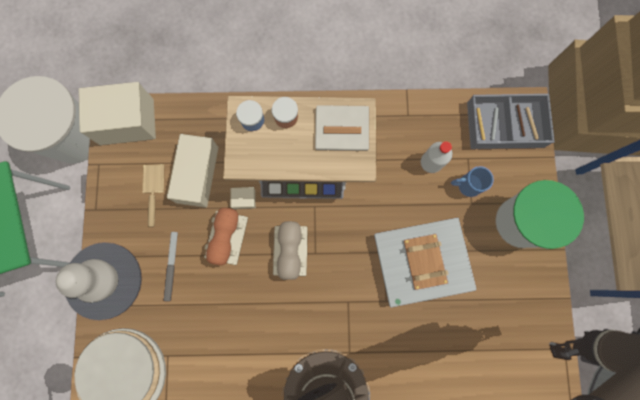

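The side view shows the clay form at about (331,232), the pan at (403,175) and the keys from (271,210) to (305,184). The top view shows the clay at (289,250), the cradle at (425,262) and the keys at row 188, columns 275 to 329. Next I'll mask these by colour and triangulate.

```bash
cat > h.py <<'E'
import numpy as np, cv2
from station import sensors, capture, camera_info
from scipy.spatial.transform import Rotation as R
C={n:camera_info(n) for n in("side","top")}
def ray(n,p):
    c=C[n];d=R.from_rotvec(c["rotation"]).apply([(p[0]-c["cx"])/c["fx"],(p[1]-c["cy"])/c["fy"],1]);return np.array(c["position"]),d/np.linalg.norm(d)
def plane(n,p,z):
    o,d=ray(n,p);return o+d*(z-o[2])/d[2]
def tri(ps,pt):
    (a,u),(b,v)=ray("side",ps),ray("top",pt)
    s=np.linalg.lstsq(np.c_[u,-v],b-a,rcond=None)[0];P,Q=a+s[0]*u,b+s[1]*v
    return (P+Q)/2,np.linalg.norm(P-Q)
def proj(n,P):
    c=C[n];q=R.from_rotvec(c["rotation"]).inv().apply(np.array(P)-c["position"]);return q[0]/q[2]*c["fx"]+c["cx"],q[1]/q[2]*c["fy"]+c["cy"]
def load(f): return cv2.imread(f)
def blob(im,lo,hi,roi,k=0):
    x0,y0,x1,y1=roi;m=np.zeros(im.shape[:2],np.uint8)
    m[y0:y1,x0:x1]=cv2.inRange(cv2.cvtColor(im,cv2.COLOR_BGR2HSV),np.array(lo),np.array(hi))[y0:y1,x0:x1]
    cs=cv2.findContours(m,cv2.RETR_EXTERNAL,cv2.CHAIN_APPROX_NONE)[0]
    c=max(cs,key=cv2.contourArea); out=np.zeros_like(m);cv2.drawContours(out,[c],-1,255,-1)
    M=cv2.moments(out,True);return np.array([M["m10"],M["m01"]])/M["m00"],cv2.minAreaRect(c),M["m00"],out
E
python3 - <<'E'
from h import *
I={n:load(f"pics/{n}0.png") for n in C}
for n,pts in dict(top=[(275,188),(293,188),(311,188),(329,188),(289,232),(289,250),(270,240),(303,262),(222,240),(425,262),(412,262),(390,262),(345,262)],side=[(271,211),(283,201),(294,191),(305,184),(320,222),(345,240),(325,256),(404,170),(385,175)]).items():
    h=cv2.cvtColor(I[n],cv2.COLOR_BGR2HSV); print(n,[(p,h[p[1],p[0]].tolist()) for p in pts])
a=cv2.resize(I["top"][170:310,215:485],None,fx=2.9,fy=2.9,interpolation=cv2.INTER_CUBIC)
cv2.imwrite("pics/topz.png",a)
b=cv2.resize(I["side"][130:280,235:455],None,fx=3.6,fy=3.6,interpolation=cv2.INTER_CUBIC)
cv2.imwrite("pics/sidez.png",b)
E
```

```text
top [((275, 188), [30, 12, 147]), ((293, 188), [58, 97, 100]), ((311, 188), [24, 146, 150]), ((329, 188), [114, 123, 116]), ((289, 232), [17, 41, 173]), ((289, 250), [18, 40, 174]), ((270, 240), [15, 112, 96]), ((303, 262), [23, 36, 208]), ((222, 240), [10, 130, 178]), ((425, 262), [14, 117, 178]), ((412, 262), [14, 119, 170]), ((390, 262), [53, 6, 181]), ((345, 262), [16, 109, 154])]
side [((271, 211), [30, 12, 148]), ((283, 201), [62, 120, 98]), ((294, 191), [24, 190, 156]), ((305, 184), [113, 152, 119]), ((320, 222), [17, 57, 170]), ((345, 240), [18, 56, 154]), ((325, 256), [22, 56, 149]), ((404, 170), [13, 147, 189]), ((385, 175), [26, 14, 130])]
```

View pics/topz.png

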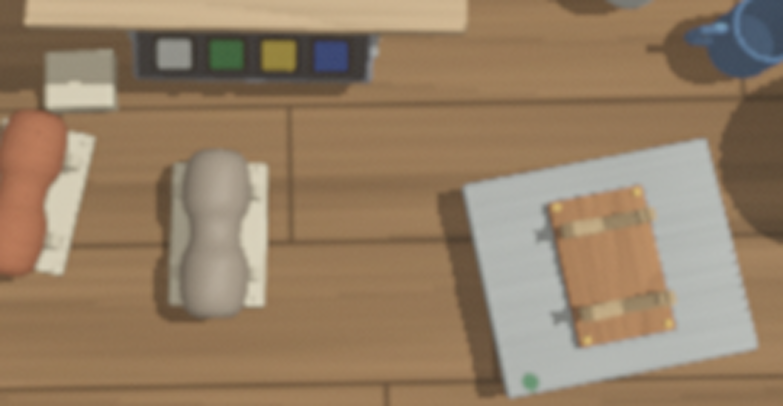

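View pics/sidez.png

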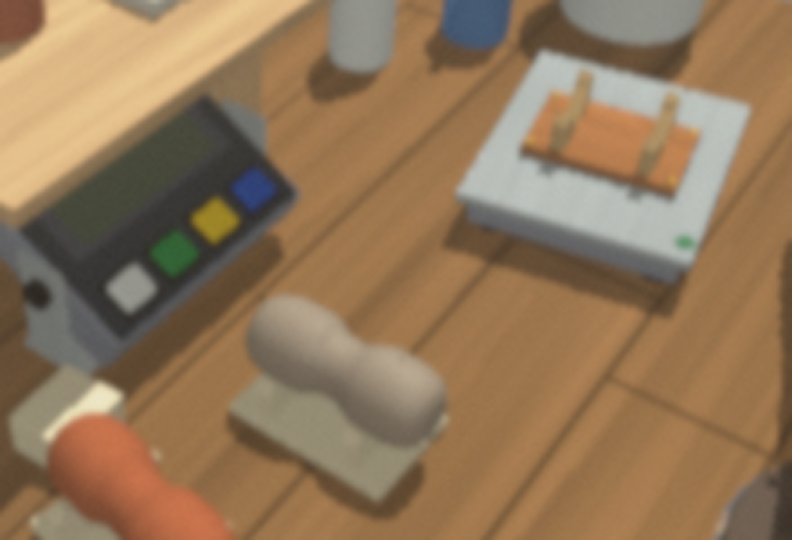

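The zooms (top ×2.9, side ×3.6) show all four keys clear of the shelf edge in both views: top zoom row about 55 at columns 174 to 331, and side zoom (131,288), (175,253), (215,221), (255,188). The clay waist is at top zoom (216,233). The cradle base centre is at (612,267) top zoom, with ribs at (604,221) and (626,306).

```bash
python3 - <<'E'
from h import *
np.set_printoptions(precision=1,suppress=True)
I={n:load(f"pics/{n}0.png") for n in C}
K={"green":((45,60,55),(85,255,255)),"yellow":((18,110,90),(32,255,255)),"blue":((105,80,80),(125,255,255)),"white":((0,0,115),(179,35,255))}
W={"white":((268,182,282,195),(262,203,281,218)),"green":((284,180,302,197),(272,192,294,210)),"yellow":((302,180,320,197),(284,182,305,201)),"blue":((320,180,338,197),(295,174,315,192))}
P={}
for k in W:
    t=blob(I["top"],*K[k],W[k][0]);s=blob(I["side"],*K[k],W[k][1])
    p,e=tri(s[0],t[0]);P[k]=p;print(k,t[0],t[1][1],t[2],s[0],s[2],"P",p,"gap",e)
A=np.array([P[k] for k in("white","green","yellow","blue")]);print("spacing",np.diff(A,axis=0),np.linalg.norm(np.diff(A,axis=0),axis=1))
# clay
t=blob(I["top"],(8,28,110),(21,72,255),(272,215,302,285)); s=blob(I["side"],(5,38,80),(21,85,255),(300,205,362,260))
print("clay",t[0],t[1],t[2],s[0],s[1],s[2],tri(s[0],t[0]))
ys,xs=np.nonzero(t[3]);print(xs.min(),xs.max(),ys.min(),ys.max())
for r in range(ys.min(),ys.max()+1,4): q=xs[ys==r];print(r,q.min(),q.max(),end="; ")
# pan
m=blob(I["top"],(0,0,130),(179,30,255),(370,212,480,310));
box=cv2.boxPoints(m[1]);B=np.array([plane("top",b,50) for b in box]);print("\npan",B[:,:2].tolist(),"ctr",B.mean(0),np.linalg.norm(B[1]-B[0]),np.linalg.norm(B[2]-B[1]))
w=blob(I["top"],(5,70,90),(20,255,255),(395,225,455,298));box=cv2.boxPoints(w[1]);B=np.array([plane("top",b,62) for b in box]);print("crad",B[:,:2].tolist(),"ctr",B.mean(0),w[2],np.linalg.norm(B[1]-B[0]),np.linalg.norm(B[2]-B[1]))
ms=blob(I["side"],(5,90,90),(20,255,255),(375,150,435,186));print("crad side",ms[0],w[0],tri(ms[0],w[0]))
v=np.zeros((400,1280,3),np.uint8)
for i,mm in enumerate([(t,"top"),(s,"side")]):pass
o={n:I[n].copy() for n in I}
for q in(t,m,w): o["top"][q[3]>0]=o["top"][q[3]>0]//2+[120,0,120]
for q in(s,ms): o["side"][q[3]>0]=o["side"][q[3]>0]//2+[120,0,120]
cv2.imwrite("pics/mask.png",np.hstack([cv2.resize(o["top"][205:315,260:490],(500,240)),cv2.resize(o["side"][145:265,290:440],(300,240))]))
E
```

```text
white [274.6 188.1] (9.0, 11.0) 105.0 [271.1 209.5] 99.0 P [603.1 142.3  80.3] gap 1.596383035751594
green [292.5 188.5] (9.0, 11.0) 119.0 [282.9 199.9] 132.0 P [601.1  88.7  80.1] gap 1.9460349628797098
yellow [310.5 188.9] (10.0, 11.0) 130.0 [294.3 190.7] 112.0 P [598.7  35.1  80.8] gap 2.05633179497763
blue [328.6 188.8] (10.0, 11.0) 120.0 [305. 182.] 94.0 P [597.9 -19.3  80. ] gap 0.7970257153207954
spacing [[ -2.  -53.6  -0.2]
 [ -2.4 -53.6   0.7]
 [ -0.8 -54.4  -0.7]] [53.6 53.7 54.4]
clay [286.8 250.1] ((287.0, 249.5), (57.0, 28.0), 90.0) 1459.0 [329.9 234.7] ((327.91973876953125, 239.64907836914062), (60.887969970703125, 39.688926696777344), 28.300758361816406) 1466.0 (array([417.9, 107.4,  59.6]), np.float64(1.2295802095601915))
273 301 221 278
221 288 291; 225 280 299; 229 275 301; 233 274 301; 237 274 301; 241 274 300; 245 274 299; 249 274 298; 253 274 297; 257 273 298; 261 273 300; 265 273 301; 269 273 300; 273 273 299; 277 281 296; 
pan [[464.412057574516, -153.56981346740898], [514.3178106258355, -416.51223748840823], [293.6206990280282, -445.8711401960332], [246.61714675375677, -190.04846723457933]] ctr [ 379.7 -301.5   50. ] 267.63651196661914 222.6413264329217
crad [[442.47554828754386, -237.52432704849267], [463.589259005652, -340.45632583946843], [315.8901802697989, -364.0425560992814], [295.61291271388455, -262.9951112384336]] ctr [ 379.4 -301.3   62. ] 1714.0 105.07514052045514 149.57047876265105
crad side [404.7 168.8] [425.3 261.4] (array([ 378.5, -300.2,   58.8]), np.float64(1.1458663882145983))
```

View pics/mask.png

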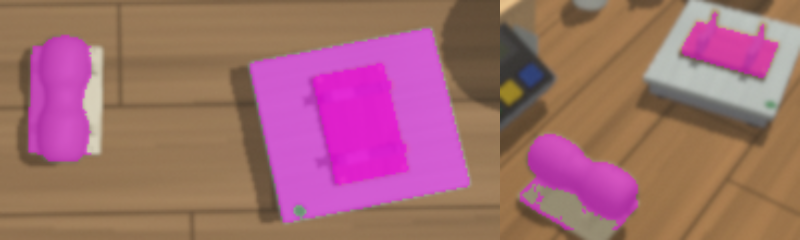

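The mask picture shows that the pan and cradle masks are clean. The clay masks take in a strip of shadowed stand (top left edge, side bottom edge). For the clay I'll therefore use the lobe outlines read off the zooms: top lobes centred at (289.65,232) and (289.1,269), side waist at (330.8,231.4).

```bash
cat >> h.py <<'E'
def RT(yaw,pitch):  # tool: x ahead at yaw, y right, z down, tilted ahead by pitch (deg)
    return R.from_euler("z",yaw,degrees=True)*R.from_euler("x",180,degrees=True)*R.from_euler("y",pitch,degrees=True)
def need(p,Rt):
    s=sensors.observe();Rc=R.from_rotvec(s["tool_rot"])
    rv=np.degrees((Rc.inv()*Rt).as_rotvec())/5
    print("t %.2f tcp"%s["time"],np.round(s["tool_pos"],1),"F",np.round(s["ft_force"],1),"gap %.2f"%s["finger_gap"],"rot units",rv.round(2),
     "| shift units now",(Rc.inv().apply(np.array(p)-s["tool_pos"])/30).round(2),"after turn",(Rt.inv().apply(np.array(p)-s["tool_pos"])/30).round(2))
E
python3 - <<'E'
from h import *
np.set_printoptions(precision=1,suppress=True)
print("clay",tri((330.8,231.4),(289.6,250.4)))
a,b=plane("top",(289.1,269),62),plane("top",(289.65,232),62);d=b-a;print(a,b,"yaw",np.degrees(np.arctan2(d[1],d[0])))
e=[plane("top",p,62) for p in((289.8,221.4),(289,279.7))];print("ends",e,"len",np.linalg.norm(e[0]-e[1]))
s=[plane("top",(215+x/2.9,170+y/2.9),12) for x,y in((267,163),(265,305),(169,305),(175,163))];print("stand ctr",np.mean(s,0),[np.linalg.norm(s[i]-s[i-1]) for i in range(4)],np.degrees(np.arctan2(*(s[0]-s[1])[1::-1])))
print("bucket base",plane("side",(410,138),0),"rim",tri((417,95),(547,215)))
print("start tcp px",proj("top",(172,-601,193)))
print("bottle cap",tri((337,109),(446,147)))
print("rib tops tri", tri((235+585/3.6,130+76/3.6),(215+652/2.9,170+213/2.9)),tri((235+673/3.6,130+100/3.6),(215+672/2.9,170+297/2.9)))
need((400,-300,260),RT(-1.8,30));need((480,85,220),RT(-1.8,30))
E
```

```text
clay (array([418.1,  99.7,  65.8]), np.float64(2.389771001279433))
[362.9 101.2  62. ] [471.9  98.8  62. ] yaw -1.2536913516367276
ends [array([503.7,  98.2,  62. ]), array([332. , 101.7,  62. ])] len 171.77521067201084
stand ctr [420.7  99.4  12. ] [np.float64(98.10032777416504), np.float64(149.5629817631399), np.float64(100.4591352809976), np.float64(149.59979243920432)] -1.591641146607879
bucket base [ 476.2 -575.5    0. ] rim (array([ 496.5, -618.2,  167.3]), np.float64(4.140237346932257))
start tcp px (np.float64(558.2189982653251), np.float64(337.07480863656554))
bottle cap (array([ 698. , -355.5,  157.5]), np.float64(1.150609590834512))
rib tops tri (array([ 429. , -337.9,   90. ]), np.float64(2.820328803801107)) (array([ 344.7, -352.9,   89.1]), np.float64(0.943736142035531))
t 0.10 tcp [ 171.8 -600.4  193.1] F [-0.7 -0.2 -0.6] gap 1.00 rot units [-0.9  6.   3.5] | shift units now [10.1 -7.5 -2.2] after turn [  7.4 -10.2   1.7]
t 0.10 tcp [ 171.8 -600.4  193.1] F [-0.7 -0.2 -0.6] gap 1.00 rot units [-0.9  6.   3.5] | shift units now [ 16.2 -19.1  -0.9] after turn [  8.7 -23.2   4. ]
```

```bash
python3 -m handwheel '{"claw":[0,0,0,0,0,0,0,0,0,0,0,0,0],"delta_pos":[[0.4,-0.3,-0.4],[0.8,-0.6,-0.3],[0.8,-0.6,-0.3],[0.8,-0.6,-0.2],[0.8,-0.6,-0.2],[0.8,-0.6,-0.2],[0.8,-0.6,-0.2],[0.8,-0.6,-0.2],[0.8,-0.6,-0.2],[0.8,-0.6,0],[0.8,-0.6,0],[0.8,-0.6,0],[0.8,-0.6,0]],"rotation":[[0,0,0],[0,0,0],[0,0,0],[0,0,0],[0,0,0],[0,0,0],[0,0,0],[0,0,0],[0,0,0],[0,0,0],[0,0,0],[0,0,0],[0,0,0]]}'; python3 -c "
from h import *
need((480,88,220),RT(-1.8,0));need((480,88,220),RT(-1.8,30)); print(sensors.observe()['joint_pos'])"
```

```text
time: 1.4
tool_pos: [399.3, -299.9, 260.7]
tool_rot: [3.11, 0.438, 0.001]
ft_force: [0.4, 0.2, 0.3]
finger_gap: -0.001
gripper_force: 0.0
t 1.40 tcp [ 399.3 -299.9  260.7] F [0.4 0.2 0.3] gap -0.00 rot units [ 0.01 -0.01  3.56] | shift units now [  6.15 -11.69   1.35] after turn [  2.28 -13.01   1.36]
t 1.40 tcp [ 399.3 -299.9  260.7] F [0.4 0.2 0.3] gap -0.00 rot units [-0.93  5.95  3.48] | shift units now [  6.15 -11.69   1.35] after turn [  1.3  -13.01   2.32]
[ 0.68094083  0.18740272 -0.17087227  1.75811456  0.03416067  1.19825223
 -0.7907215 ]
```

```bash
python3 -m handwheel '{"claw":[0,0,0,0,0,0,0,0,0,0,0,0,0,0,0,0,0,0,0],"delta_pos":[[0,0,0],[0,0,0],[0,0,0],[0,0,0],[0,0,0],[0.16,-0.9,0],[0.16,-0.9,0],[0.16,-0.9,0],[0.16,-0.9,0],[0.16,-0.9,0],[0.16,-0.9,0],[0.16,-0.9,0],[0.16,-0.9,0],[0.16,-0.9,0],[0.16,-0.9,0],[0.16,-0.9,0],[0.16,-0.9,0],[0.16,-0.9,0],[0.16,-0.9,0]],"rotation":[[0,0,0.7],[0,0,0.7],[0,0,0.7],[0,0,0.7],[0,0,0.76],[0,0,0],[0,0,0],[0,0,0],[0,0,0],[0,0,0],[0,0,0],[0,0,0],[0,0,0],[0,0,0],[0,0,0],[0,0,0],[0,0,0],[0,0,0],[0,0,0]]}'
python3 -m handwheel '{"claw":[0,0,0,0,0,0,0,0,0,0],"delta_pos":[[0,0,0],[0,0,0],[0,0,0],[0,0,0],[0,0,0],[0,0,0],[0,0,0],[0,0,0],[0,0,0],[0,0,0]],"rotation":[[0,0.6,0],[0,0.6,0],[0,0.6,0],[0,0.6,0],[0,0.6,0],[0,0.6,0],[0,0.6,0],[0,0.6,0],[0,0.6,0],[0,0.6,0]]}'; python3 -c "
from h import *
Rt=RT(-1.8,30);z=Rt.apply([0,0,1]);print(z)
for k in((601.1,88.7,80.3),(599.3,35.1,80.3)): need(np.array(k)-z*60,Rt)
print(sensors.observe()['joint_pos'])"
```

```text
time: 3.3
tool_pos: [477.2, 75.5, 260.6]
tool_rot: [3.141, -0.049, 0.001]
ft_force: [0.2, -0.3, 0.5]
finger_gap: 0.002
gripper_force: 0.0
time: 4.3
tool_pos: [477.0, 74.4, 260.5]
tool_rot: [3.025, -0.047, 0.816]
ft_force: [0.2, 0.0, -0.1]
finger_gap: -0.002
gripper_force: 0.0
[ 0.49975328 -0.01570538 -0.8660254 ]
t 4.30 tcp [477.   74.4 260.5] F [ 0.2  0.  -0.1] gap -0.00 rot units [-0.   -0.04  0.  ] | shift units now [ 0.55 -0.6   5.26] after turn [ 0.56 -0.6   5.26]
t 4.30 tcp [477.   74.4 260.5] F [ 0.2  0.  -0.1] gap -0.00 rot units [-0.   -0.04  0.  ] | shift units now [0.54 1.18 5.26] after turn [0.56 1.18 5.26]
[ 0.12724451 -0.13596012 -0.51007995  2.22184173  0.26761547  0.57040241
 -2.18832938]
```

```bash
python3 -m handwheel '{"claw":[0,0,0,0,0,0,0,0,0,0],"delta_pos":[[0.06,-0.06,0.75],[0.06,-0.06,0.75],[0.06,-0.06,0.75],[0.06,-0.06,0.75],[0.06,-0.06,0.75],[0.06,-0.06,0.75],[0.06,-0.06,0.75],[0.06,-0.06,0.75],[0.06,-0.06,0.75],[0,0,0]],"rotation":[[0,0,0],[0,0,0],[0,0,0],[0,0,0],[0,0,0],[0,0,0],[0,0,0],[0,0,0],[0,0,0],[0,0,0]]}'; python3 -c "
from h import *
Rt=RT(-1.8,30)
need((601.1,88.7,80.3),Rt)
im=np.hstack([cv2.resize(cv2.cvtColor(capture('top')[150:250,230:350],cv2.COLOR_RGB2BGR),(400,333)),cv2.resize(cv2.cvtColor(capture('side')[150:250,230:350],cv2.COLOR_RGB2BGR),(400,333))]);cv2.imwrite('pics/g.png',im)"
```

```text
time: 5.3
tool_pos: [574.2, 85.5, 115.1]
tool_rot: [3.033, -0.047, 0.8]
ft_force: [-0.4, 1.4, 0.1]
finger_gap: 0.005
gripper_force: 0.0
t 5.30 tcp [574.2  85.5 115.1] F [-0.4  1.4  0.1] gap 0.00 rot units [-0.04  0.09 -0.  ] | shift units now [ 0.2  -0.13  1.45] after turn [ 0.19 -0.14  1.45]
```

View pics/g.png

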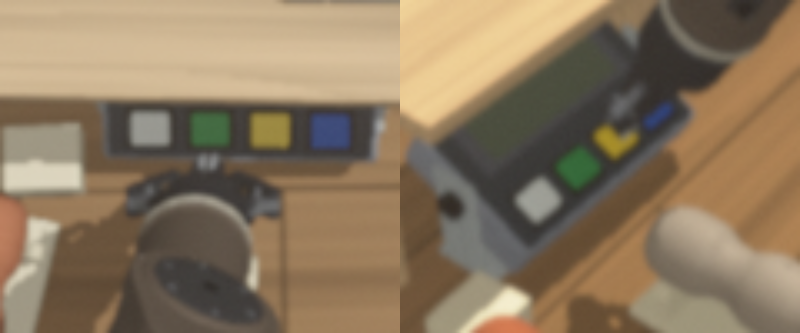

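The picture shows the closed fingers at (208,160) in the top crop, just in front of the green key's column at (210,128). They are still about 43 mm short along the press line, with the hand clear of the shelf.

```bash
python3 -m handwheel '{"claw":[0,0,0,0,0],"delta_pos":[[0.1,-0.07,0.3],[0.1,-0.06,0.3],[0,0,0.3],[0,0,0.2],[0,0,0]],"rotation":[[0,0.05,0],[0,0.05,0],[0,0,0],[0,0,0],[0,0,0]]}'; python3 -c "
from h import *
need((601.1,88.7,80.3),RT(-1.8,30));print(sensors.observe()['joint_pos'])"
```

```text
time: 5.9
tool_pos: [597.2, 87.2, 94.1]
tool_rot: [3.033, -0.054, 0.802]
ft_force: [0.3, -0.1, -1.0]
finger_gap: 0.0
gripper_force: 0.0
t 5.90 tcp [597.2  87.2  94.1] F [ 0.3 -0.1 -1. ] gap 0.00 rot units [-0.03  0.07 -0.06] | shift units now [-0.11 -0.05  0.46] after turn [-0.12 -0.06  0.46]
[-0.59777342  0.3159641   0.29463342  2.27059003  0.82179743  0.11928758
 -2.74231802]
```

Joints 6 and 7 are at their limits in this posture. I'll back off, roll the tool half a turn (an equivalent grasp) and tilt a little less.

```bash
python3 -m handwheel '{"claw":[0,0,0,0,0,0,0,0,0,0],"delta_pos":[[0,0,-0.4],[0,0,-0.6],[0,0,-0.6],[0,0,-0.6],[0,0,-0.6],[0,0,-0.4],[0,0,0],[0,0,0],[0,0,0],[0,0,0]],"rotation":[[0,0,0],[0,0,0],[0,0,0],[0,0,0],[0,0,0],[0,0,0],[0,-0.4,0],[0,-0.4,0],[0,-0.4,0],[0,0,0]]}'
python3 -m handwheel '{"claw":[0,0,0,0,0,0,0,0,0,0,0,0,0,0,0,0,0,0,0,0],"delta_pos":[[0,0,0],[0,0,0],[0,0,0],[0,0,0],[0,0,0],[0,0,0],[0,0,0],[0,0,0],[0,0,0],[0,0,0],[0,0,0],[0,0,0],[0,0,0],[0,0,0],[0,0,0],[0,0,0],[0,0,0],[0,0,0],[0,0,0],[0,0,0]],"rotation":[[0,0,-1],[0,0,-1],[0,0,-1],[0,0,-1],[0,0,-1],[0,0,-1],[0,0,-1],[0,0,-1],[0,0,-1],[0,0,-1],[0,0,-1],[0,0,-1],[0,0,-1],[0,0,-1],[0,0,-1],[0,0,-1],[0,0,-1],[0,0,-1],[0,0,-1],[0,0,-1]]}'
python3 -c "
from h import *
need((601.1,88.7,80.3),RT(-1.8,24)*R.from_euler('z',180,degrees=True));print(sensors.observe()['joint_pos'])"
```

```text
time: 6.9
tool_pos: [550.4, 88.6, 178.3]
tool_rot: [3.072, -0.054, 0.645]
ft_force: [0.1, -0.7, 0.5]
finger_gap: 0.002
gripper_force: 0.0
time: 8.9
tool_pos: [548.9, 88.6, 177.3]
tool_rot: [1.831, 2.116, 0.372]
ft_force: [0.2, 0.9, 1.0]
finger_gap: -0.002
gripper_force: 0.0
t 8.90 tcp [548.9  88.6 177.3] F [0.2 0.9 1. ] gap -0.00 rot units [ -0.02  -0.07 -15.99] | shift units now [-0.    0.3   3.66] after turn [-0.27  0.06  3.66]
[-0.16826235  0.13936708 -0.22267939  2.1406114   0.3958343   0.51482602
 -0.55022535]
```

```bash
python3 -m handwheel '{"claw":[0,0,0,0,0,0,0,0,0,0,0,0,0,0,0,0],"delta_pos":[[0,0,0],[0,0,0],[0,0,0],[0,0,0],[0,0,0],[0,0,0],[0,0,0],[0,0,0],[0,0,0],[0,0,0],[0,0,0],[0,0,0],[0,0,0],[0,0,0],[0,0,0],[0,0,0]],"rotation":[[0,0,-1],[0,0,-1],[0,0,-1],[0,0,-1],[0,0,-1],[0,0,-1],[0,0,-1],[0,0,-1],[0,0,-1],[0,0,-1],[0,0,-1],[0,0,-1],[0,0,-1],[0,0,-1],[0,0,-1],[0,0,-1]]}'
python3 -m handwheel '{"claw":[0,0,0,0,0,0,0,0,0],"delta_pos":[[-0.05,0.01,0.4],[-0.05,0.01,0.5],[-0.05,0.01,0.5],[-0.05,0.01,0.5],[-0.05,0.01,0.5],[0,0,0.4],[0,0,0.3],[0,0,0.15],[0,0,0]],"rotation":[[0,0,0],[0,0,0],[0,0,0],[0,0,0],[0,0,0],[0,0,0],[0,0,0],[0,0,0],[0,0,0]]}'
python3 -c "
from h import *
need((601.1,88.7,80.3),RT(-1.8,24)*R.from_euler('z',180,degrees=True));print(sensors.observe()['joint_pos'])"
```

```text
time: 10.5
tool_pos: [548.9, 88.6, 177.3]
tool_rot: [0.041, 2.728, -0.006]
ft_force: [-1.0, -0.8, 1.3]
finger_gap: -0.001
gripper_force: 0.0
time: 11.4
tool_pos: [595.1, 89.2, 90.7]
tool_rot: [0.045, 2.729, -0.005]
ft_force: [-0.2, -0.4, -1.0]
finger_gap: 0.001
gripper_force: 0.0
t 11.40 tcp [595.1  89.2  90.7] F [-0.2 -0.4 -1. ] gap 0.00 rot units [ 0.03 -0.08 -0.03] | shift units now [-0.04 -0.01  0.4 ] after turn [-0.04 -0.01  0.4 ]
[-0.10450148  0.34702345 -0.28140914  2.1411749   0.73819197  0.36448663
  0.5296267 ]
```

```bash
python3 -m handwheel '{"claw":[0,0,0,0,0],"delta_pos":[[0,0,0.2],[0,0,0.15],[0,0,0.1],[0,0,0.07],[0,0,0]],"rotation":[[0,0,0],[0,0,0],[0,0,0],[0,0,0],[0,0,0]]}'
```

```text
time: 11.9
tool_pos: [601.7, 89.0, 76.7]
tool_rot: [0.046, 2.729, -0.004]
ft_force: [-0.6, 1.2, -0.1]
finger_gap: 0.005
gripper_force: 0.0
```

```bash
python3 -m handwheel '{"claw":[0,0,0],"delta_pos":[[0,0,0.07],[0,0,0.07],[0,0,0]],"rotation":[[0,0,0],[0,0,0],[0,0,0]]}'; python3 -m handwheel '{"claw":[0,0,0],"delta_pos":[[0,0,0.05],[0,0,0.05],[0,0,0]],"rotation":[[0,0,0],[0,0,0],[0,0,0]]}'
```

```text
time: 12.2
tool_pos: [603.4, 88.9, 72.8]
tool_rot: [0.046, 2.728, -0.004]
ft_force: [0.1, -0.4, -0.0]
finger_gap: -0.001
gripper_force: 0.0
time: 12.5
tool_pos: [604.6, 88.9, 70.1]
tool_rot: [0.046, 2.728, -0.004]
ft_force: [0.0, 0.3, -0.3]
finger_gap: -0.002
gripper_force: 0.0
```

```bash
python3 -c "
from h import *
print(np.round(sensors.observe()['joint_efforts'],2),proj('side',sensors.observe()['tool_pos']),proj('top',sensors.observe()['tool_pos']))
im=np.hstack([cv2.resize(cv2.cvtColor(capture('top')[150:250,250:340],cv2.COLOR_RGB2BGR),(400,444)),cv2.resize(cv2.cvtColor(capture('side')[150:250,250:340],cv2.COLOR_RGB2BGR),(400,444))]);cv2.imwrite('pics/g2.png',im)"
```

```text
[-4.000e-02 -5.394e+01 -1.730e+00 -2.255e+01  7.700e-01 -1.200e+00
 -8.000e-02] (np.float64(282.4541162278032), np.float64(201.97853208060369)) (np.float64(292.4787699499017), np.float64(187.7519319897561))
```

View pics/g2.png

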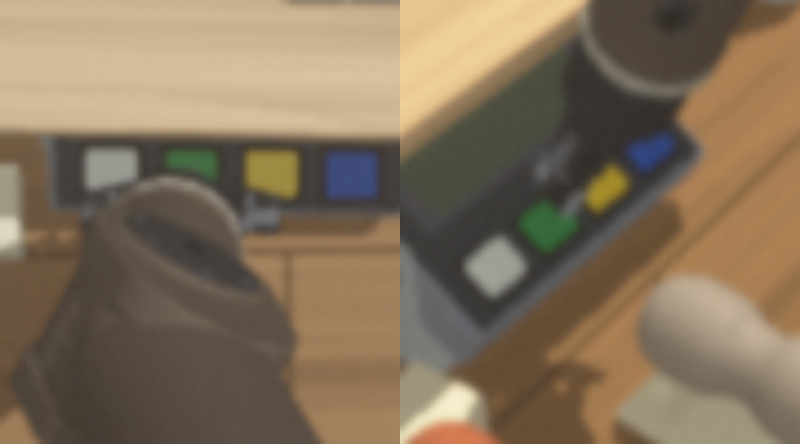

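The fingertip is at about (565,213) in the right crop, over the green key's upper right and still short of it. The key looks unpressed and no force shows, so I keep going in small steps until I feel force.

```bash
python3 -m handwheel '{"claw":[0,0,0],"delta_pos":[[0,0,0.05],[0,0,0.05],[0,0,0]],"rotation":[[0,0,0],[0,0,0],[0,0,0]]}'; python3 -m handwheel '{"claw":[0,0,0],"delta_pos":[[0,0,0.05],[0,0,0.05],[0,0,0]],"rotation":[[0,0,0],[0,0,0],[0,0,0]]}'; python3 -m handwheel '{"claw":[0,0],"delta_pos":[[0,0,0.05],[0,0,0]],"rotation":[[0,0,0],[0,0,0]]}'
```

```text
time: 12.9
tool_pos: [605.8, 88.8, 67.3]
tool_rot: [0.046, 2.729, -0.005]
ft_force: [-0.1, -0.0, 0.2]
finger_gap: 0.002
gripper_force: 0.0
time: 13.2
tool_pos: [607.0, 88.8, 64.6]
tool_rot: [0.046, 2.729, -0.005]
ft_force: [0.0, -0.0, 0.1]
finger_gap: -0.0
gripper_force: 0.0
time: 13.4
tool_pos: [607.6, 88.8, 63.3]
tool_rot: [0.046, 2.728, -0.004]
ft_force: [0.1, 0.4, -0.1]
finger_gap: 0.002
gripper_force: 0.0
```

```bash
python3 -c "
from h import *
a=load('pics/side0.png');b=cv2.cvtColor(capture('side'),cv2.COLOR_RGB2BGR);cv2.imwrite('pics/s3.png',b)
for im in(a,b):
    q=blob(im,(45,60,55),(85,255,255),(268,188,298,214));ys,xs=np.nonzero(q[3]);print(q[0],q[2],xs.min(),xs.max(),ys.min(),ys.max())
p=np.array(proj('side',(601,88.7,80)));print(np.array(proj('side',(604,88.7,74.8)))-p)
print('tcp',proj('side',sensors.observe()['tool_pos']))
o=np.hstack([cv2.resize(i[175:220,262:312],(400,360),interpolation=cv2.INTER_CUBIC) for i in(a,b)]);cv2.imwrite('pics/cmp.png',o)"
```

```text
[282.92424242 199.91666667] 132.0 276 290 193 206
[282.37962963 201.02777778] 108.0 276 290 195 207
[-0.6980073   0.86183189]
tcp (np.float64(281.7967604727272), np.float64(203.20115836259288))
```

View pics/cmp.png

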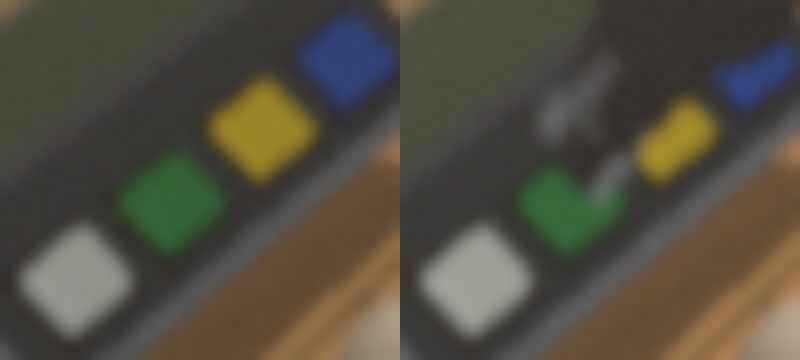

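The right panel shows the green key with its left and bottom corners unmoved, so it isn't pressed yet. The fingertip is at about (600,200), over the key's right part.

```bash
python3 -c "
from h import *
Rt=RT(-1.8,29.5)
z=Rt.apply([0,0,1]);P=np.array([574.2,85.5,115.1])
for d in(0,15,30): print(d,proj('top',P-z*d),proj('side',P-z*d))
Q=sensors.observe()['tool_pos'];z=R.from_rotvec(sensors.observe()['tool_rot']).apply([0,0,1])
for d in(0,10,20,30): print(d,(Q-z*d).round(),proj('side',Q-z*d))
print('tip tri',tri((262+200/8,175+200/8),proj('top',Q-z*20)))
"
```

```text
0 (np.float64(292.9222433885629), np.float64(194.76262324485424)) (np.float64(290.5474549757466), np.float64(194.3127303605765))
15 (np.float64(292.62884647988824), np.float64(196.4148614135526)) (np.float64(292.36451023224345), np.float64(192.0161337313766))
30 (np.float64(292.3290777716077), np.float64(198.10298179573354)) (np.float64(294.2205477139067), np.float64(189.67026702819547))
0 [608.  89.  63.] (np.float64(281.7967604727272), np.float64(203.20115836259288))
10 [604.  89.  72.] (np.float64(282.66981071050475), np.float64(201.55664263827032))
20 [600.  89.  82.] (np.float64(283.55457997947406), np.float64(199.89005243273814))
30 [596.  89.  91.] (np.float64(284.4513058323822), np.float64(198.20094028122193))
tip tri (array([594.52705681,  86.45735335,  83.57276742]), np.float64(10.237853369275024))
```

```bash
python3 -m handwheel '{"claw":[0,0,0],"delta_pos":[[0,0,0.05],[0,0,0.05],[0,0,0]],"rotation":[[0,0,0],[0,0,0],[0,0,0]]}'; python3 -m handwheel '{"claw":[0,0,0],"delta_pos":[[0,0,0.05],[0,0,0.05],[0,0,0]],"rotation":[[0,0,0],[0,0,0],[0,0,0]]}'
```

```text
time: 13.75
tool_pos: [608.8, 88.8, 60.4]
tool_rot: [0.046, 2.729, -0.004]
ft_force: [-0.3, 0.5, -0.8]
finger_gap: -0.0
gripper_force: 0.0
time: 14.05
tool_pos: [610.0, 88.8, 57.7]
tool_rot: [0.046, 2.729, -0.004]
ft_force: [-0.0, 1.2, 0.4]
finger_gap: 0.001
gripper_force: 0.0
```

```bash
python3 -m handwheel '{"claw":[0,0,0],"delta_pos":[[0,0,0.05],[0,0,0.05],[0,0,0]],"rotation":[[0,0,0],[0,0,0],[0,0,0]]}'; python3 -m handwheel '{"claw":[0,0,0],"delta_pos":[[0,0,0.05],[0,0,0.05],[0,0,0]],"rotation":[[0,0,0],[0,0,0],[0,0,0]]}'; python3 -c "
from h import *
a=load('pics/side0.png');b=cv2.cvtColor(capture('side'),cv2.COLOR_RGB2BGR);cv2.imwrite('pics/s4.png',b)
t=cv2.cvtColor(capture('top'),cv2.COLOR_RGB2BGR);cv2.imwrite('pics/t4.png',t)
for im in(a,b):
    q=blob(im,(45,60,55),(85,255,255),(268,188,298,214));ys,xs=np.nonzero(q[3]);print(q[0],q[2],xs.min(),xs.max(),ys.min(),ys.max())
"
```

```text
time: 14.35
tool_pos: [611.2, 88.7, 55.0]
tool_rot: [0.046, 2.729, -0.004]
ft_force: [-0.1, 0.8, 0.3]
finger_gap: 0.004
gripper_force: 0.0
time: 14.65
tool_pos: [612.4, 88.7, 52.2]
tool_rot: [0.046, 2.728, -0.004]
ft_force: [1.0, 0.5, -0.1]
finger_gap: -0.003
gripper_force: 0.0
[282.92424242 199.91666667] 132.0 276 290 193 206
[282.06896552 201.72413793] 87.0 276 290 197 207
```

```bash
python3 -c "
from h import *
Q=sensors.observe()['tool_pos'];z=R.from_rotvec(sensors.observe()['tool_rot']).apply([0,0,1])
o=[]
for n,f,(x0,y0) in(('side','pics/s4.png',(262,160)),('top','pics/t4.png',(262,165))):
    im=load(f)[y0:y0+60,x0:x0+50];im=cv2.resize(im,(400,480),interpolation=cv2.INTER_CUBIC)
    im=np.clip(im.astype(float)*1.6,0,255).astype(np.uint8)
    for d,c in((0,(0,0,255)),(30,(255,0,255)),(100,(255,255,0))):
        p=proj(n,Q-z*d);cv2.circle(im,(int((p[0]+.5-x0)*8),int((p[1]+.5-y0)*8)),4,c,1)
    o.append(im)
cv2.imwrite('pics/v4.png',np.hstack(o))"
```

```text
(no output)
```

View pics/v4.png

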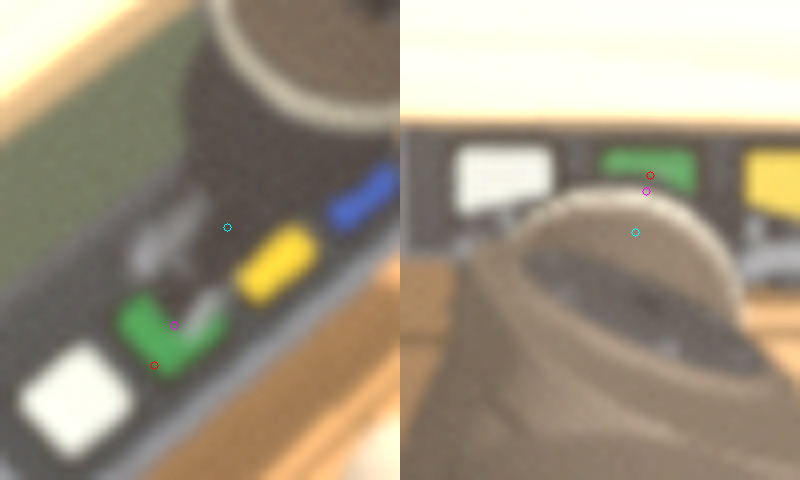

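The side crop shows the dark finger between two light patches over the green key's centre, with its tip near (195,335). The projected point 30 mm behind the reported TCP is at (175,325). So the real tip lies about 25–30 mm behind the TCP and is only now reaching the key.

```bash
python3 -m handwheel '{"claw":[0,0,0],"delta_pos":[[0,0,0.05],[0,0,0.05],[0,0,0]],"rotation":[[0,0,0],[0,0,0],[0,0,0]]}'; python3 -m handwheel '{"claw":[0,0,0],"delta_pos":[[0,0,0.05],[0,0,0.05],[0,0,0]],"rotation":[[0,0,0],[0,0,0],[0,0,0]]}'; python3 -c "
from h import *
print(np.round(sensors.observe()['joint_efforts'],2),sensors.observe()['joint_pos'])"
```

```text
time: 15.05
tool_pos: [613.6, 88.7, 49.5]
tool_rot: [0.046, 2.728, -0.004]
ft_force: [0.9, -0.1, 0.6]
finger_gap: -0.001
gripper_force: 0.0
time: 15.35
tool_pos: [615.1, 88.7, 47.0]
tool_rot: [0.046, 2.728, -0.004]
ft_force: [-0.7, -0.6, 2.4]
finger_gap: -0.002
gripper_force: 1.3
[ -0.16 -54.9   -1.1  -20.54   0.62  -1.07  -0.08] [-0.19499414  0.43691958 -0.15646937  2.14250783  0.87476148  0.26640779
  0.39695103]
```

```bash
python3 -m handwheel '{"claw":[0,0],"delta_pos":[[0,0,0.06],[0,0,0.06]],"rotation":[[0,0,0],[0,0,0]]}';python3 -m handwheel '{"claw":[0,0],"delta_pos":[[0,0,0.05],[0,0,0]],"rotation":[[0,0,0],[0,0,0]]}'
```

```text
time: 15.55
tool_pos: [616.8, 88.7, 43.9]
tool_rot: [0.046, 2.727, -0.004]
ft_force: [0.1, -1.3, 4.8]
finger_gap: 0.004
gripper_force: 2.3
time: 15.75
tool_pos: [617.3, 88.7, 43.2]
tool_rot: [0.046, 2.727, -0.004]
ft_force: [-7.9, -0.9, 16.7]
finger_gap: 0.001
gripper_force: 9.4
```

```bash
python3 -m handwheel '{"claw":[0,0,0,0,0,0,0,0],"delta_pos":[[0,0,-0.4],[0,0,-0.4],[0,0,0],[0,-0.6,0],[0,-0.6,0],[0,-0.4,0],[0,-0.19,0],[0,0,0]],"rotation":[[0,0,0],[0,0,0],[0,0,0],[0,0,0],[0,0,0],[0,0,0],[0,0,0],[0,0,0]]}';python3 -c "
from h import *
Rt=RT(-1.8,24)*R.from_euler('z',180,degrees=True);z=Rt.apply([0,0,1])
need(np.array((599.3,35.1,80.3))+z*34.4,Rt);print(sensors.observe()['joint_pos'])"
```

```text
time: 16.55
tool_pos: [605.3, 34.2, 63.4]
tool_rot: [0.048, 2.729, -0.005]
ft_force: [0.7, 0.3, -0.2]
finger_gap: 0.001
gripper_force: 0.0
t 16.55 tcp [605.3  34.2  63.4] F [ 0.7  0.3 -0.2] gap 0.00 rot units [ 0.02 -0.08 -0.05] | shift units now [-0.05  0.02  0.55] after turn [-0.04  0.02  0.55]
[-0.01082394  0.39398106 -0.2458789   2.16296501  0.79600794  0.26910016
  0.57791942]
```

```bash
python3 -m handwheel '{"claw":[0,0,0,0,0],"delta_pos":[[0,0,0.3],[0,0,0.2],[0,0,0.1],[0,0,0.1],[0,0,0]],"rotation":[[0,0,0],[0,0,0],[0,0,0],[0,0,0],[0,0,0]]}';python3 -m handwheel '{"claw":[0,0],"delta_pos":[[0,0,0.04],[0,0,0]],"rotation":[[0,0,0],[0,0,0]]}'
```

```text
time: 17.05
tool_pos: [614.3, 35.9, 44.7]
tool_rot: [0.044, 2.728, -0.003]
ft_force: [-0.8, 1.3, 4.6]
finger_gap: 0.002
gripper_force: 2.0
time: 17.25
tool_pos: [614.7, 35.8, 44.0]
tool_rot: [0.044, 2.728, -0.003]
ft_force: [-0.4, 2.8, 3.9]
finger_gap: -0.0
gripper_force: 2.2
```

```bash
python3 -m handwheel '{"claw":[0,0,0],"delta_pos":[[0,0,0.05],[0,0,0.02],[0,0,0]],"rotation":[[0,0,0],[0,0,0],[0,0,0]]}'
```

```text
time: 17.55
tool_pos: [615.3, 35.9, 43.0]
tool_rot: [0.044, 2.727, -0.003]
ft_force: [-9.7, 2.7, 18.6]
finger_gap: 0.001
gripper_force: 11.2
```

```bash
python3 -m handwheel '{"claw":[0,0,0,0,0,0,0,0],"delta_pos":[[0,0,-0.4],[0,0,-0.6],[0,0,-0.8],[0,0,-0.8],[0,0,-0.8],[0,0,-0.8],[0,0,-0.6],[0,0,0]],"rotation":[[0,0,0],[0,0,0],[0,0,0],[0,0,0],[0,0,0],[0,0,0],[0,0,0],[0,0,0]]}';python3 -c "
from h import *
Rt=RT(-1.4,0)*R.from_euler('z',180,degrees=True)
need((419,99.8,130),Rt)"
```

```text
time: 18.35
tool_pos: [557.6, 35.7, 175.6]
tool_rot: [0.047, 2.726, -0.005]
ft_force: [1.3, 0.9, 0.1]
finger_gap: -0.005
gripper_force: 0.0
t 18.35 tcp [557.6  35.7 175.6] F [1.3 0.9 0.1] gap -0.00 rot units [ 0.01  4.76 -0.12] | shift units now [ 4.91  1.97 -0.5 ] after turn [4.67 2.02 1.52]
```

```bash
python3 -m handwheel '{"claw":[0,0,0,0,0,0,0,0,1,1,1,1,1,1,1,1],"delta_pos":[[0.61,0.25,-0.1],[0.61,0.25,-0.1],[0.61,0.25,-0.1],[0.61,0.25,-0.1],[0.61,0.25,-0.05],[0.61,0.25,-0.05],[0.61,0.25,-0.05],[0.61,0.25,-0.05],[0,0,0],[0,0,0],[0,0,0],[0,0,0],[0,0,0],[0,0,0],[0,0,0],[0,0,0]],"rotation":[[0,0,0],[0,0,0],[0,0,0],[0,0,0],[0,0,0],[0,0,0],[0,0,0],[0,0,0],[0,0.8,0],[0,0.8,0],[0,0.8,0],[0,0.8,0],[0,0.8,0],[0,0.76,0],[0,0,-0.1],[0,0,0]]}';python3 -c "
from h import *
Rt=RT(-1.4,0)*R.from_euler('z',180,degrees=True)
need((419,99.8,90),Rt);print(sensors.observe()['joint_pos'])
b=cv2.cvtColor(capture('side'),cv2.COLOR_RGB2BGR);t=cv2.cvtColor(capture('top'),cv2.COLOR_RGB2BGR)
Q=sensors.observe()['tool_pos'];o=[]
for n,im,(x0,y0) in(('side',b,(300,170)),('top',t,(250,190))):
    im=cv2.resize(im[y0:y0+110,x0:x0+80],(400,550),interpolation=cv2.INTER_CUBIC)
    for d,c in((0,(0,0,255)),(34,(255,0,255))):
        p=proj(n,Q+[0,0,d]);cv2.circle(im,(int((p[0]+.5-x0)*5),int((p[1]+.5-y0)*5)),4,c,1)
    o.append(im)
cv2.imwrite('pics/v5.png',np.hstack(o))"
```

```text
time: 19.95
tool_pos: [417.8, 100.6, 130.6]
tool_rot: [-0.038, -3.139, -0.005]
ft_force: [-0.7, -0.3, -0.3]
finger_gap: 0.998
gripper_force: 0.0
t 19.95 tcp [417.8 100.6 130.6] F [-0.7 -0.3 -0.3] gap 1.00 rot units [ 0.04 -0.03  0.  ] | shift units now [-0.04 -0.03  1.35] after turn [-0.04 -0.03  1.35]
[ 0.15234093  0.25477895 -0.59939751  2.06720602  0.18151557  0.87189933
  0.99697482]
```

View pics/v5.png

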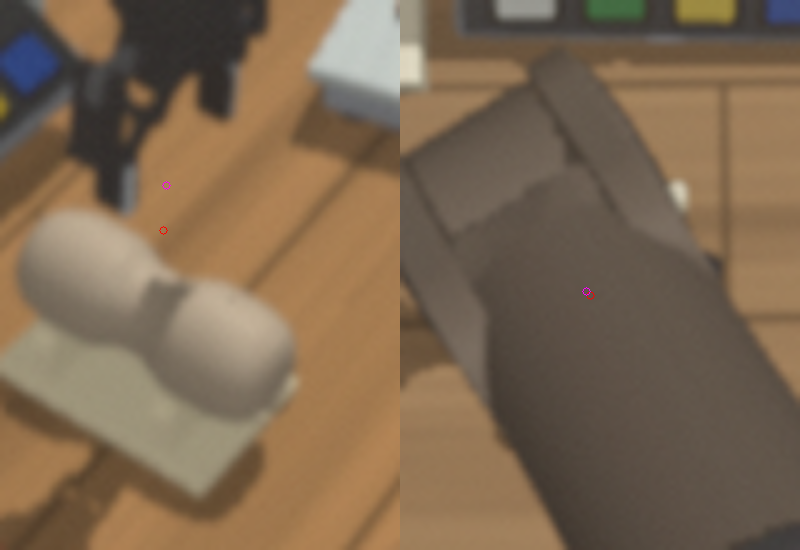

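The side crop shows the open fingertips at (123,210) and (225,120). They straddle the waist, with their midpoint about 49 mm above the reported TCP. That matches 34 mm shut plus the 13 mm swing-back. To put the pads on the waist axis, the TCP must go to about z = -3.

```bash
python3 -m handwheel '{"claw":[1,1,1,1,1,1,1,1,1,1],"delta_pos":[[0,-0.03,0.5],[0,0,0.5],[0,0,0.5],[0,0,0.5],[0,0,0.5],[0,0,0.5],[0,0,0.5],[0,0,0.4],[0,0,0.3],[0,0,0]],"rotation":[[0,0,0],[0,0,0],[0,0,0],[0,0,0],[0,0,0],[0,0,0],[0,0,0],[0,0,0],[0,0,0],[0,0,0]]}';python3 -c "
from h import *
need((418.3,99.8,-3),RT(-1.4,0)*R.from_euler('z',180,degrees=True))"
```

```text
time: 21.05
tool_pos: [417.0, 100.5, 4.9]
tool_rot: [-0.037, -3.138, -0.005]
ft_force: [-0.5, 0.5, -0.9]
finger_gap: 0.999
gripper_force: 0.0
t 21.05 tcp [417.  100.5   4.9] F [-0.5  0.5 -0.9] gap 1.00 rot units [ 0.04 -0.04  0.01] | shift units now [-0.05 -0.02  0.26] after turn [-0.04 -0.02  0.26]
```

```bash
python3 -m handwheel '{"claw":[1,1,0,0,0,0,0,0,0,0],"delta_pos":[[-0.04,-0.02,0.26],[0,0,0],[0,0,0],[0,0,0],[0,0,0],[0,0,0],[0,0,0],[0,0,0],[0,0,0],[0,0,0]],"rotation":[[0,0,0],[0,0,0],[0,0,0],[0,0,0],[0,0,0],[0,0,0],[0,0,0],[0,0,0],[0,0,0],[0,0,0]]}'
```

```text
time: 22.05
tool_pos: [419.9, 101.9, -1.3]
tool_rot: [-0.037, -3.141, -0.01]
ft_force: [-2.0, 4.5, 5.6]
finger_gap: 0.602
gripper_force: 76.6
```

```bash
python3 -m handwheel '{"claw":[0,0,0,0,0,0,0,0,0,0],"delta_pos":[[0,0,-0.2],[0,0,-0.4],[0,0,-0.5],[0,0,-0.5],[0,0,-0.5],[0,0,-0.5],[0,0,-0.5],[0,0,-0.5],[0,0,-0.4],[0,0,0]],"rotation":[[0,0,0],[0,0,0],[0,0,0],[0,0,0],[0,0,0],[0,0,0],[0,0,0],[0,0,0],[0,0,0],[0,0,0]]}';python3 -c "
from h import *
need((379.2,-301,119),RT(9.8,0)*R.from_euler('z',180,degrees=True));print(sensors.observe()['joint_pos'])
b=cv2.cvtColor(capture('side'),cv2.COLOR_RGB2BGR);cv2.imwrite('pics/s6.png',b)"
```

```text
time: 23.05
tool_pos: [420.0, 99.7, 119.5]
tool_rot: [0.038, 3.141, 0.006]
ft_force: [0.5, 0.3, -5.7]
finger_gap: 0.604
gripper_force: 78.3
t 23.05 tcp [420.   99.7 119.5] F [ 0.5  0.3 -5.7] gap 0.60 rot units [ 0.04  0.   -2.24] | shift units now [  1.04 -13.38  -0.04] after turn [  3.61 -12.93   0.02]
[ 0.1524199   0.27316284 -0.60055495  2.07950014  0.20083984  0.8432519
  0.98157207]
```

```bash
python3 -m handwheel '{"claw":[0,0,0,0,0,0,0,0,0,0,0,0,0,0,0,0,0,0,0,0],"delta_pos":[[0.07,-0.5,0],[0.07,-0.9,0],[0.07,-0.9,0],[0.07,-0.9,0],[0.07,-0.9,0],[0.07,-0.9,0],[0.07,-0.9,0],[0.07,-0.9,0],[0.07,-0.9,0],[0.07,-0.9,0],[0.07,-0.9,0],[0.07,-0.9,0],[0.07,-0.9,0],[0.07,-0.9,0],[0.06,-0.9,0],[0,-0.28,0],[0,0,0],[0,0,0],[0,0,0],[0,0,0]],"rotation":[[0,0,0],[0,0,0],[0,0,0],[0,0,0],[0,0,0],[0,0,0],[0,0,0],[0,0,0],[0,0,0],[0,0,0],[0,0,0],[0,0,0],[0,0,0],[0,0,0],[0,0,0],[0,0,0],[0,0,-0.75],[0,0,-0.75],[0,0,-0.74],[0,0,0]]}';python3 -c "
from h import *
need((379.2,-301,60),RT(9.8,0)*R.from_euler('z',180,degrees=True));print(sensors.observe()['joint_pos'])"
```

```text
time: 25.1
tool_pos: [378.0, -300.1, 115.6]
tool_rot: [0.271, -3.127, -0.008]
ft_force: [-0.4, -0.1, -5.4]
finger_gap: 0.607
gripper_force: 78.6
t 25.10 tcp [ 378.  -300.1  115.6] F [-0.4 -0.1 -5.4] gap 0.61 rot units [ 0.06 -0.03  0.02] | shift units now [-0.04 -0.05  1.85] after turn [-0.03 -0.04  1.85]
[ 0.9021257   0.33540435 -0.4258069   1.97726904  0.17527367  0.87018889
  2.1268678 ]
```

```bash
python3 -m handwheel '{"claw":[0,0,0,0,0,0,0],"delta_pos":[[-0.03,-0.03,0.3],[0,0,0.4],[0,0,0.4],[0,0,0.4],[0,0,0.2],[0,0,0.1],[0,0,0]],"rotation":[[0,0,0],[0,0,0],[0,0,0],[0,0,0],[0,0,0],[0,0,0],[0,0,0]]}';python3 -m handwheel '{"claw":[0,0,0,0,0],"delta_pos":[[0,0,0.06],[0,0,0.06],[0,0,0.06],[0,0,0.06],[0,0,0]],"rotation":[[0,0,0],[0,0,0],[0,0,0],[0,0,0],[0,0,0]]}'
```

```text
time: 25.8
tool_pos: [379.3, -301.3, 62.0]
tool_rot: [0.269, -3.128, -0.007]
ft_force: [-0.2, -0.2, -5.0]
finger_gap: 0.602
gripper_force: 78.7
time: 26.3
tool_pos: [379.3, -301.3, 55.1]
tool_rot: [0.269, -3.128, -0.006]
ft_force: [-0.0, 0.7, -6.1]
finger_gap: 0.604
gripper_force: 78.7
```

```bash
python3 -m handwheel '{"claw":[0,0,0],"delta_pos":[[0,0,0.05],[0,0,0.05],[0,0,0]],"rotation":[[0,0,0],[0,0,0],[0,0,0]]}';python3 -m handwheel '{"claw":[0,0,0],"delta_pos":[[0,0,0.04],[0,0,0.04],[0,0,0]],"rotation":[[0,0,0],[0,0,0],[0,0,0]]}'
```

```text
time: 26.6
tool_pos: [379.3, -301.3, 52.0]
tool_rot: [0.269, -3.128, -0.007]
ft_force: [0.5, -0.5, -5.0]
finger_gap: 0.605
gripper_force: 78.7
time: 26.9
tool_pos: [379.5, -301.3, 49.8]
tool_rot: [0.269, -3.128, -0.006]
ft_force: [-0.2, 1.2, -3.3]
finger_gap: 0.604
gripper_force: 78.8
```

```bash
python3 -m handwheel '{"claw":[0,0],"delta_pos":[[0,0,0.03],[0,0,0]],"rotation":[[0,0,0],[0,0,0]]}';python3 -m handwheel '{"claw":[0,0],"delta_pos":[[0,0,0.02],[0,0,0]],"rotation":[[0,0,0],[0,0,0]]}'
```

```text
time: 27.1
tool_pos: [379.4, -301.3, 49.3]
tool_rot: [0.27, -3.128, -0.006]
ft_force: [-2.7, 2.5, 2.3]
finger_gap: 0.606
gripper_force: 79.2
time: 27.3
tool_pos: [379.5, -301.4, 49.1]
tool_rot: [0.27, -3.128, -0.005]
ft_force: [-4.3, 3.3, 10.8]
finger_gap: 0.604
gripper_force: 79.9
```

```bash
python3 -m handwheel '{"claw":[0,0,1,1,1,1,1,1],"delta_pos":[[0,0,-0.02],[0,0,0],[0,0,0],[0,0,0],[0,0,0],[0,0,0],[0,0,0],[0,0,0]],"rotation":[[0,0,0],[0,0,0],[0,0,0],[0,0,0],[0,0,0],[0,0,0],[0,0,0],[0,0,0]]}';python3 -m handwheel '{"claw":[1,1,1,1,1,1,1,1,1,1,1],"delta_pos":[[0,0,-0.2],[0,0,-0.3],[0,0,-0.5],[0,0,-0.6],[0,0,-0.6],[0,0,-0.6],[0,0,-0.6],[0,0,-0.6],[0,0,-0.6],[0,0,-0.6],[0,0,-0.3]],"rotation":[[0,0,0],[0,0,0],[0,0,0],[0,0,0],[0,0,0],[0,0,0],[0,0,0],[0,0,0],[0,0,0],[0,0,0],[0,0,0]]}'; python3 -c "
from h import *
b=cv2.cvtColor(capture('side'),cv2.COLOR_RGB2BGR);cv2.imwrite('pics/s7.png',b)
q=blob(b,(8,25,60),(22,95,255),(375,140,440,195));print(q[:3]);print('expected centre',proj('side',(379.2,-301,112)),[proj('side',(379.2+k*84,-301+k*14.5,112)) for k in(-1,1)])
Rt=RT(-1.8,24)*R.from_euler('z',180,degrees=True)
need((490,-19.5,190),Rt);print(sensors.observe()['joint_pos'])"
```

```text
time: 28.1
tool_pos: [379.4, -301.4, 48.9]
tool_rot: [0.269, -3.128, -0.006]
ft_force: [0.1, -0.4, 1.0]
finger_gap: 1.001
gripper_force: 0.0
time: 29.2
tool_pos: [380.5, -302.2, 216.1]
tool_rot: [0.269, -3.13, -0.003]
ft_force: [-0.1, 0.4, 0.4]
finger_gap: 1.003
gripper_force: 0.0
(array([405.7849162 , 161.23631285]), ((407.132080078125, 158.0377197265625), (61.2628059387207, 44.504817962646484), 15.945395469665527), 1790.0)
expected centre (np.float64(407.4992166380818), np.float64(156.04853179702616)) [(np.float64(432.92042525236604), np.float64(162.91891368908634)), (np.float64(383.1275834389569), np.float64(149.46181005803237))]
t 29.25 tcp [ 380.8 -302.5  216.7] F [ 1.  -0.2  1.7] gap 1.00 rot units [ 0.5  -4.78  2.29] | shift units now [-5.2   8.67  0.91] after turn [-2.69  9.54  2.17]
[ 0.93352282  0.22676657 -0.44418722  1.83795491  0.10683721  1.10076638
  2.19323929]
```

```bash
python3 -m handwheel '{"claw":[0,0,0,0,0,0,0,0,0,0,0,0,0,0,0,0],"delta_pos":[[0,0,0],[0,0,0],[0,0,0],[-0.25,0.75,0],[-0.25,0.75,0],[-0.25,0.75,0],[-0.25,0.75,0],[-0.25,0.75,0],[-0.25,0.75,0],[-0.25,0.75,0],[-0.25,0.75,0],[-0.25,0.75,0],[-0.25,0.75,0],[-0.25,0.75,0],[-0.25,0.75,0],[0,0,0]],"rotation":[[0,0,0.8],[0,0,0.8],[0,0,0.72],[0,0,0],[0,0,0],[0,0,0],[0,0,0],[0,0,0],[0,0,0],[0,0,0],[0,0,0],[0,0,0],[0,0,0],[0,0,0],[0,0,0],[0,0,0]]}'; python3 -c "
from h import *
Rt=RT(-1.8,24)*R.from_euler('z',180,degrees=True)
need((490,-19.5,190),Rt)
for n,roi in(('side',(372,138,445,190)),('top',(385,222,465,300))):
    b=cv2.cvtColor(capture(n),cv2.COLOR_RGB2BGR);a=load(f'pics/{n}0.png');cv2.imwrite(f'pics/{n}8.png',b)
    x0,y0,x1,y1=roi;d=cv2.absdiff(a,b).max(2);m=np.zeros_like(d);m[y0:y1,x0:x1]=(d[y0:y1,x0:x1]>18)*255
    h=cv2.cvtColor(b,cv2.COLOR_BGR2HSV);m&=cv2.inRange(h,np.array((8,25,95)),np.array((22,85,255)))
    m=cv2.morphologyEx(m,cv2.MORPH_CLOSE,np.ones((5,5)))
    c=max(cv2.findContours(m,0,1)[0],key=cv2.contourArea);print(n,cv2.minAreaRect(c),cv2.contourArea(c),'exp',proj(n,(379.2,-301,112)),[proj(n,(379.2+k*84,-301+k*14.5,112)) for k in(-1,1)])
"
```

```text
time: 30.85
tool_pos: [478.6, -31.3, 214.5]
tool_rot: [-0.041, -3.139, -0.009]
ft_force: [0.9, 0.8, 0.5]
finger_gap: 0.002
gripper_force: 0.0
t 30.85 tcp [478.6 -31.3 214.5] F [0.9 0.8 0.5] gap 0.00 rot units [ 0.07 -4.83  0.05] | shift units now [-0.37  0.4   0.82] after turn [-0.    0.41  0.9 ]
side ((405.1966857910156, 161.74765014648438), (52.512245178222656, 35.932159423828125), 16.557069778442383) 935.0 exp (np.float64(407.4992166380818), np.float64(156.04853179702616)) [(np.float64(432.92042525236604), np.float64(162.91891368908634)), (np.float64(383.1275834389569), np.float64(149.46181005803237))]
top ((425.7528991699219, 261.907470703125), (59.923099517822266, 33.77736282348633), 76.23921203613281) 1300.0 exp (np.float64(429.8229747125811), np.float64(260.09226258780086)) [(np.float64(436.81699629026343), np.float64(290.1516227558936)), (np.float64(422.98607686441756), np.float64(230.7081989889425))]
```

```bash
python3 -m handwheel '{"claw":[0,0,0,0,0,0,0,0],"delta_pos":[[0,0.2,0],[0,0.2,0],[0,0,0],[0,0,0],[0,0,0],[0,0,0],[0,0,0],[0,0,0]],"rotation":[[0,-0.8,0],[0,-0.8,0],[0,-0.8,0],[0,-0.8,0],[0,-0.8,0],[0,-0.8,0],[0,0,0],[0,0,0]]}'; python3 -c "
from h import *
Rt=RT(-1.8,24)*R.from_euler('z',180,degrees=True);z=Rt.apply([0,0,1])
need(np.array((597.7,-19.2,80.2))+z*34.4,Rt);print(sensors.observe()['joint_pos'])
b=load('pics/top8.png');h=cv2.cvtColor(b,cv2.COLOR_BGR2HSV)
for r in range(228,294,4): xs=[x for x in range(395,465) if h[r,x,1]<75 and h[r,x,1]>22 and h[r,x,0]<22 and h[r,x,2]>100];print(r,xs[:1],xs[-1:],len(xs),end='; ')
"
```

```text
time: 31.75
tool_pos: [478.1, -23.9, 214.9]
tool_rot: [0.045, 2.726, -0.005]
ft_force: [0.3, -0.2, 0.1]
finger_gap: -0.0
gripper_force: 0.0
t 31.75 tcp [478.1 -23.9 214.9] F [ 0.3 -0.2  0.1] gap -0.00 rot units [ 0.03 -0.04 -0.03] | shift units now [-1.83  0.27  6.86] after turn [-1.81  0.28  6.87]
[ 0.54757536 -0.03395435 -0.61419627  2.21082537  0.03711717  0.54552059
  1.43951539]
228 [398] [461] 6; 232 [421] [462] 13; 236 [415] [463] 23; 240 [403] [464] 27; 244 [404] [441] 29; 248 [405] [439] 26; 252 [406] [441] 26; 256 [407] [441] 23; 260 [395] [442] 21; 264 [395] [443] 24; 268 [395] [444] 28; 272 [395] [448] 34; 276 [395] [446] 34; 280 [395] [447] 34; 284 [395] [446] 34; 288 [395] [444] 35; 292 [395] [464] 12;
```

```bash
python3 -m handwheel '{"claw":[0,0,0,0,0,0,0,0,0,0,0,0,0,0],"delta_pos":[[-0.2,0.04,0.4],[-0.2,0.04,0.5],[-0.2,0.04,0.5],[-0.2,0.04,0.5],[-0.2,0.04,0.5],[-0.2,0.04,0.5],[-0.2,0.04,0.5],[-0.2,0,0.5],[-0.22,0,0.5],[0,0,0.5],[0,0,0.5],[0,0,0.4],[0,0,0.4],[0,0,0]],"rotation":[[0,0,0],[0,0,0],[0,0,0],[0,0,0],[0,0,0],[0,0,0],[0,0,0],[0,0,0],[0,0,0],[0,0,0],[0,0,0],[0,0,0],[0,0,0],[0,0,0]]}'; python3 -c "
from h import *
Rt=RT(-1.8,24)*R.from_euler('z',180,degrees=True);z=Rt.apply([0,0,1])
need(np.array((597.7,-19.2,80.2))+z*34.4,Rt);print(sensors.observe()['joint_pos'])"
```

```text
time: 33.15
tool_pos: [604.8, -18.4, 65.0]
tool_rot: [0.044, 2.727, -0.006]
ft_force: [0.0, 0.8, -0.6]
finger_gap: 0.0
gripper_force: 0.0
t 33.15 tcp [604.8 -18.4  65. ] F [ 0.   0.8 -0.6] gap 0.00 rot units [ 0.02 -0.06 -0.01] | shift units now [ 0.01 -0.04  0.59] after turn [ 0.01 -0.03  0.59]
[ 0.15507776  0.39462802 -0.30593555  2.16402759  0.74705316  0.2492011
  0.73833539]
```

```bash
python3 -m handwheel '{"claw":[0,0,0,0,0],"delta_pos":[[0,-0.03,0.3],[0,0,0.2],[0,0,0.12],[0,0,0.12],[0,0,0]],"rotation":[[0,0,0],[0,0,0],[0,0,0],[0,0,0],[0,0,0]]}';python3 -m handwheel '{"claw":[0,0,0],"delta_pos":[[0,0,0.05],[0,0,0.03],[0,0,0]],"rotation":[[0,0,0],[0,0,0],[0,0,0]]}'
```

```text
time: 33.65
tool_pos: [613.5, -19.2, 46.8]
tool_rot: [0.044, 2.724, -0.004]
ft_force: [-0.6, -1.3, 3.8]
finger_gap: 0.002
gripper_force: 1.6
time: 33.95
tool_pos: [614.4, -19.2, 44.8]
tool_rot: [0.044, 2.724, -0.004]
ft_force: [0.9, -1.7, 6.0]
finger_gap: -0.002
gripper_force: 2.2
```

```bash
python3 -m handwheel '{"claw":[0,0,0],"delta_pos":[[0,0,0.05],[0,0,0.05],[0,0,0]],"rotation":[[0,0,0],[0,0,0],[0,0,0]]}'
```

```text
time: 34.25
tool_pos: [615.3, -19.2, 43.6]
tool_rot: [0.043, 2.722, -0.005]
ft_force: [-17.0, -0.5, 30.2]
finger_gap: 0.0
gripper_force: 17.2
```

The key has bottomed out. I'll retract and hand in.

```bash
python3 -m handwheel '{"claw":[0,0,0,0,0,0,0,0,0],"delta_pos":[[0,0,-0.3],[0,0,-0.5],[0,0,-0.7],[0,0,-0.7],[0,0,-0.7],[0,0,-0.7],[0,0,-0.5],[0,0,0],[0,0,0]],"rotation":[[0,0,0],[0,0,0],[0,0,0],[0,0,0],[0,0,0],[0,0,0],[0,0,0],[0,0,0],[0,0,0]]}'; python3 -c "
from h import *
a=load('pics/top8.png')[225:300,390:470];b=cv2.cvtColor(capture('top'),cv2.COLOR_RGB2BGR)[225:300,390:470];print('scale area change',cv2.absdiff(a,b).max(), sensors.observe()['ft_force'])
from station import workorder
print(workorder.sign_off())"
```

```text
time: 35.15
tool_pos: [565.0, -18.2, 153.7]
tool_rot: [0.044, 2.725, -0.004]
ft_force: [0.2, -0.3, -1.3]
finger_gap: -0.002
gripper_force: 0.0
scale area change 118 [ 0.13207028 -0.6665728  -0.86921974]
the job is handed in; nothing more can be done
None
```

The job is handed in at about 35 s of the 70 s: green and yellow were pressed, the clay form was set gently in the cradle and let go, and blue was pressed and released; no verdict came back, and my last picture check of the cradle area was inconclusive.

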